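# Take the clamp cap of unknown thread hand off the laser rotary and hold it clear

## Task

Both sleeves on the laser's twin-spindle rotary are marked: take the clamp cap off the spindle that carries the pink sleeve, so that I can slip that sleeve off. One spindle is threaded left-hand and the other right-hand and they are not marked, so try the cap one way and, if it comes up against a stop, the other way, then unscrew it, lift it off and finish still holding it upright in the fingers, at least 5 cm above where it sat and touching nothing else. Leave the other cap and the sleeves where they are, and do not disturb the other things on the bench.

Things in the scene. Friction and masses are not known exactly. Their poses are not given: they have to be found in the camera images.
- rotary: Laser marker's twin-spindle rotary, bolted on the perforated bed plate: silver gear case 100 x 236 mm, feet 316 mm long overall, black motor on its +x side. Origin: centre of its underside, 12 mm above the bench; y runs along the row of spindles, z up. Two upright, locked spindles at y = +75 and -75 mm, one right-hand thread (loosens counter-clockwise from above), one left-hand; which is which varies, unseen.
- spindle_a (a point): Seat of cap_a: spindle axis at the rotary's +y end, at the height of a seated cap's origin (134.5 mm above the bench). Threads: a cap turned the wrong way stops dead after 2 to 9 degrees; the loosening way it turns lightly without climbing, lifts off freely once turned 55 to 72 degrees from where it sat (not before about 50), meets a stop at about 78. It must rise 18 mm to clear the nose.
- spindle_b (a point): Seat of cap_b, at the rotary's -y end; as spindle_a, with the opposite hand of thread.
- cap_a: Clamp cap seated at spindle_a. Aluminium skirt and flange 66 mm diameter, 23 mm high, red line on the flange along the cap's +x; on it a black knurled round grip, 38 mm diameter, 34 mm high, top 57 mm above the origin. Take it by the grip, fingertips 24 mm or more above the origin. About 0.2 kg. Origin: centre of the underside; z up. At the start its x is along the rotary's x within 3 degrees.
- cap_b: Identical clamp cap, seated at spindle_b.
- sleeve_pink: Pink anodised aluminium tube, 60 mm outside diameter, 56 mm high, 0.09 kg, standing loose on the mandrel of one spindle, either end, under that spindle's cap (0.5 mm below its skirt). Origin: centre of its underside, 78 mm above the bench. The cap above this sleeve is the one to take off.
- sleeve_black: Same tube in black on the other spindle; its cap is to be left alone.
- tumbler: Bystander, to be left where it is. Blue and steel drinking tumbler, 82 mm diameter at the rim, 165 mm high, standing. Origin: centre of the underside.
- spray_bottle: Bystander, to be left where it is. Clear plastic bottle with a blue cap, 60 mm diameter, 150 mm high, standing. Origin: centre of the underside.
- caliper: Bystander, to be left where it is. Steel sliding caliper lying flat, 240 mm long along its x, 13 mm high. Origin: middle of the beam, underneath.
- wrench: Bystander, to be left where it is. Steel wrench lying flat, 170 mm long. Origin: underneath.

How it is judged:
On the way, in this order (a step that is already met when the one before it is completed fails the run):
1. the cap over the pink sleeve is unscrewed on its spindle: turned at least 43 degrees while still down on the nose (((y of sleeve_pink in the frame of rotary above 0 m and angle between the x axis of cap_a and the x axis of rotary, either way round above 0.75 rad and z of cap_a in the frame of rotary between 0.119 and 0.1305 m) or (y of sleeve_pink in the frame of rotary below 0 m and angle between the x axis of cap_b and the x axis of rotary, either way round above 0.75 rad and z of cap_b in the frame of rotary between 0.119 and 0.1305 m))), for 0.1 s.
2. that cap is lifted 40 mm or more, in the fingers (((y of sleeve_pink in the frame of rotary above 0 m and z of cap_a in the frame of rotary above 0.1625 m and contact force between the fingers and cap_a above 2 N) or (y of sleeve_pink in the frame of rotary below 0 m and z of cap_b in the frame of rotary above 0.1625 m and contact force between the fingers and cap_b above 2 N))), for 0.1 s.
At the end, for the whole second after the job is handed in: The cap that sat over the pink sleeve is in the fingers (over 2 N), still, 40 mm or more above its seat, upright within 20 degrees, touching no rotary, sleeve, other cap, tumbler or bottle; the other cap within 6 mm and 17 degrees and the sleeves within 10 mm of their starts (((y of sleeve_pink in the frame of rotary above 0 m and z of cap_a in the frame of rotary above 0.1625 m and contact force between the fingers and cap_a above 2 N and angle between cap_a's own z axis and vertical below 0.35 rad and linear speed of cap_a below 0.05 m/s and contact force between cap_a and rotary below 0.3 N and contact force between cap_a and sleeve_pink below 0.3 N and contact force between cap_a and sleeve_black below 0.3 N and contact force between cap_a and tumbler below 0.3 N and contact force between cap_a and spray_bottle below 0.3 N and contact force between cap_a and cap_b below 0.3 N and distance of cap_b from where it was at the start of the episode below 0.006 m and angle between the x axis of cap_b and the x axis of rotary, either way round below 0.3 rad and distance of each of sleeve_pink, sleeve_black from where it was at the start of the episode below 0.01 m) or (y of sleeve_pink in the frame of rotary below 0 m and z of cap_b in the frame of rotary above 0.1625 m and contact force between the fingers and cap_b above 2 N and angle between cap_b's own z axis and vertical below 0.35 rad and linear speed of cap_b below 0.05 m/s and contact force between cap_b and rotary below 0.3 N and contact force between cap_b and sleeve_pink below 0.3 N and contact force between cap_b and sleeve_black below 0.3 N and contact force between cap_b and tumbler below 0.3 N and contact force between cap_b and spray_bottle below 0.3 N and contact force between cap_b and cap_a below 0.3 N and distance of cap_a from where it was at the start of the episode below 0.006 m and angle between the x axis of cap_a and the x axis of rotary, either way round below 0.3 rad and distance of each of sleeve_pink, sleeve_black from where it was at the start of the episode below 0.01 m))); the arm keeps its last pose, push and grip.
It fails at once if the other cap is turned more than 17 degrees or shifted more than 6 mm ((y of sleeve_pink in the frame of rotary above 0 m and (angle between the x axis of cap_b and the x axis of rotary, either way round above 0.3 rad or distance of cap_b from where it was at the start of the episode above 0.006 m)) or (y of sleeve_pink in the frame of rotary below 0 m and (angle between the x axis of cap_a and the x axis of rotary, either way round above 0.3 rad or distance of cap_a from where it was at the start of the episode above 0.006 m))).
It fails at once if a sleeve is pulled up, or shifted more than 15 mm (distance of any of sleeve_pink, sleeve_black from where it was at the start of the episode above 0.015 m).
It fails at once if a bystander is shifted more than 30 mm (distance of any of tumbler, spray_bottle, caliper, wrench from where it was at the start of the episode above 0.03 m).
It also fails if it takes over 42 s, if anything falls off the work surface, if the arm or the gripper's body presses on something with over 40 N, if the wrist force passes 120 N, or if a joint passes its speed limit or range.

## Robot

A 7-joint arm with a two-finger parallel gripper is mounted at the origin on the work surface. World frame = base frame: x ahead of the robot, y to its left, z up, the work surface at z = 0. Lengths are in m, angles in rad, forces in N, time in s.
With the tool pointing down it reaches from about 0.35 to 0.9 m from the base axis. Payload 8.1 kg.
Tool frame: the origin (TCP) lies midway between the tips of the shut fingers; the grasp point (between the pads) lies 19 mm behind it; z points along the fingers, y is the direction in which the jaws open and shut (so a half turn about z gives the same grasp; the last joint's range is limited). The gripper opens to 92 mm and grips with 3 to 60 N. Pads are 19 mm wide; open, the fingers measure 130 mm over their backs; the gripper's body (75 mm by 190 mm) begins 47 mm behind the grasp point.
Start: joints at [1.024, 0.434, 0.025, 1.573, -0.012, 1.134, -0.075], TCP at [0.268, -0.564, 0.227] pointing down, gripper open.
Joint ranges: [-2.62, 2.62], [-0.44, 2.09], [-1.27, 1.32], [0.08, 2.57], [-1.32, 4.46], [0.12, 2], [-2.74, 2.74]. Speed limits (rad/s): [2.22, 2.22, 3.01, 3.01, 3.14, 3.14, 3.14].

## Interface

Orientations are given as a rotation vector (axis times angle).
In Python, from cell import arm gives the robot as it stands. The module is installed in compiled form; this text tells all that it offers.
- The arm moves only by the tool jog_arm, never from a script. Its argument "increments" is a list of rows, each an object with "slide": the shift along the tool's x, y, z in mm, a list of three; "roll": the turn about the tool's z in rad; "gripper": the opening, from 0 (shut) to 1 (fully open). In form: [{"slide": [x, y, z], "roll": roll, "gripper": gripper}, ...]. A call has exactly 10 rows; each row is the pose to reach, as a shift and turn from the pose commanded when the call began, along the tool's axes at that moment; what a row does not reach only later rows make up. A row lasts 1/12 s, in which the tool goes at most 41.7 mm and 7.16 degrees, less where a joint would pass 70% of its speed; a pose out of reach is approached as far as the arm can. A call with a gripper value outside its range is refused whole. The fingers move at their own pace and stop on an object; "newtons" is the grip in N (left out, the last holds). Time passes only in rows, so rows that repeat a pose let the fingers close, or fill a call up. It gives the time, the measured TCP pose, the force and the opening at its end, in the units of the state.
- arm.observe(): the state, without advancing time (a new reading comes with each control period).
- arm.get_image(name): name is "scene" or "top" or "wrist"; returns a dict with "frame" (400x640x3 uint8, blue, green, red), "depth" (400x640 float32, m along the optical axis (not along the pixel's ray), 0 where there is no reading), "intrinsics" (3x3 intrinsics, pixels), "R" (3x3) and "t" (3): a world point X has camera coordinates R X + t; the wrist camera has in their place "hand_eye" (4x4, takes a point from camera to tool coordinates, whose origin is the TCP and whose axes are the flange's). Camera axes: x right, y down, z forward; pixel columns grow to the right and rows downward; lengths in m; the calibration is good to about 2 mm. A picture is of the moment at which its call begins: read the wrist's pose just before it.
- arm.sign_off(): hands the job in, once; it reports no verdict.
The state is a dict: "clock": time; "joints": joint angles; "dq": joint speeds; "joint_efforts": joint torques, N m; "position": TCP position; "ee_rot": TCP orientation; "force": force on the tool from outside, world axes, zero at the start; "ft_torque": the same for the moment, N m; "width": opening from 0.0 (shut) to 1.0 (fully open).
Only numpy, scipy, OpenCV 4.12 (cv2) and the standard library are available. Lean on these libraries where they do the work, as an engineer would, in place of code of your own. Each camera call takes 0.05 s, during which the arm holds its last target.

## Working session

There is one attempt and no reset: what is moved stays moved. The work goes in short steps, Python scripts to look and compute and a tool call to move; the robot and the scene stay as the last step left them, time stands still between calls to the robot, and variables do not carry over. Pictures are saved under pics/ and viewed, and the job is handed in when it is done.

Besides the shell and the picture viewer there is one more tool, called after "Call:" as a command line: name --argument value ..., lists and objects as JSON in quotes. jog_arm: Moves the arm, as the interface text tells. Its arguments: {"type":"object","properties":{"increments":{"type":"array"},"newtons":{"type":"number"}},"required":["increments"]}

```bash
mkdir -p pics; ls; python3 - <<'E'
from cell import arm
import cv2,numpy as np
print(arm.observe())
for n in("scene","top"):
    d=arm.get_image(n);cv2.imwrite(f"pics/{n}0.png",d["frame"]);np.savez(f"{n}0.npz",**d);print(n,d["intrinsics"],d["R"],d["t"])
E
```

```text
pics
{'clock': 0.0, 'joints': array([ 1.02442045,  0.43519711,  0.02500103,  1.574102  , -0.01159278,
        1.13398854, -0.07511805]), 'dq': array([-0.00150194, -0.00154307,  0.00148265,  0.00080888,  0.00090948,
        0.001009  , -0.00060359]), 'joint_efforts': array([ 1.49341460e-03, -6.67849231e+01,  9.85989086e-01, -3.14455712e+01,
       -6.03735773e-02,  4.27912152e-02,  1.92550501e-04]), 'position': array([ 0.26805782, -0.56403292,  0.22595947]), 'ee_rot': array([-3.06317728e+00, -6.90883248e-01,  7.75829697e-04]), 'force': array([0.50656934, 1.35166713, 0.18426271]), 'ft_torque': array([ 0.03270712, -0.02295926, -0.00303325]), 'width': 1.000010354484823}
scene [[426.51295439   0.         314.19190977]
 [  0.         426.51295439 201.36773766]
 [  0.           0.           1.        ]] [[ 0.00606133  0.99998012 -0.00174059]
 [ 0.70306982 -0.00549938 -0.71109956]
 [-0.71109499  0.00308645 -0.70308917]] [-0.01277692 -0.30143009  1.52375965]
top [[434.27530456   0.         317.960233  ]
 [  0.         434.27530456 194.20495423]
 [  0.           0.           1.        ]] [[-0.02257769 -0.99963709  0.01469506]
 [-0.99615714  0.02125005 -0.08496694]
 [ 0.08462384 -0.01655694 -0.9962754 ]] [0.01319828 0.55743861 1.0831588 ]
```

View pics/scene0.png

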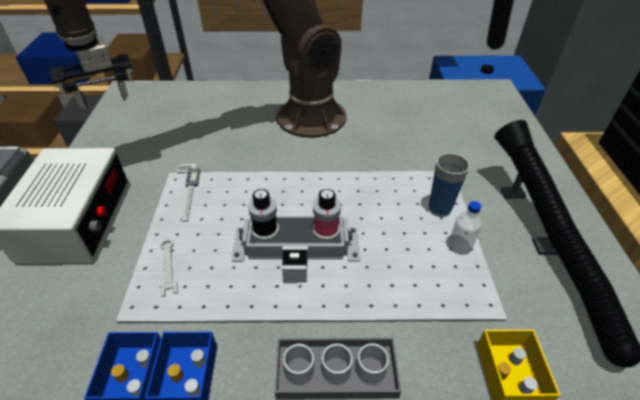

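View pics/top0.png

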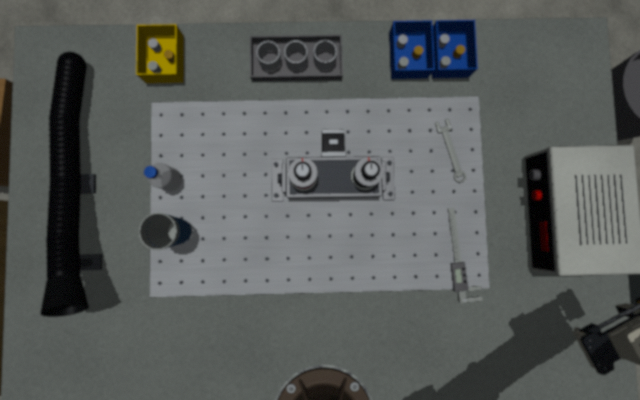

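The pink sleeve is at scene (327,224), which is world +y. In the top view its cap is the left one, near (303,173). The black motor is on the far (+x) side, so this is cap_a. Next I'll measure both caps.

```bash
cat > h.py <<'E'
import numpy as np,cv2
def load(n):
    return dict(np.load(n))
def ray(d,u,v):
    K=d["intrinsics"];R=d["R"];t=d["t"]
    c=-R.T@t; r=R.T@np.linalg.inv(K)@np.array([u,v,1.]); return c,r
def plane(d,u,v,z):
    c,r=ray(d,u,v); return c+r*(z-c[2])/r[2]
def dep(d,u,v):
    c,r=ray(d,u,v); return c+r*d["depth"][int(v),int(u)]
E
python3 - <<'E'
from h import *
for n,(x0,y0,x1,y1) in (("top0",(265,120,405,215)),("scene0",(225,170,375,285))):
    d=load(n+".npz");f=d["frame"]
    cv2.imwrite(f"pics/{n}crop.png",cv2.resize(f[y0:y1,x0:x1],None,fx=5.3 if n=="top0" else 5,fy=5.3 if n=="top0" else 5,interpolation=cv2.INTER_CUBIC))
d=load("top0.npz")
K=d["intrinsics"]
D=d["depth"];V,U=np.mgrid[0:400,0:640]
c=-d["R"].T@d["t"]
rays=(d["R"].T@np.linalg.inv(K)@np.stack([U.ravel(),V.ravel(),np.ones(U.size)])).T
P=(c+rays*D.reshape(-1,1)).reshape(400,640,3)
print(c)
for lo,hi in((.18,.2),(.145,.17),(.06,.085),(.09,.13)):
    m=((P[...,2]>lo)&(P[...,2]<hi)&(U>270)&(U<400)&(V>120)&(V<215)).astype(np.uint8)
    n,l,s,ce=cv2.connectedComponentsWithStats(m)
    for i in range(1,n):
        if s[i,4]>20:
            q=P[l==i];print(lo,hi,s[i],ce[i],q.mean(0),(q.min(0)+q.max(0))/2,q.max(0)-q.min(0),np.median(q[:,2]))
E
```

```text
[0.46393338 0.01928169 1.12629437]
0.18 0.2 [361 161  19  18 257] [370.11673152 169.43190661] [ 0.59516866 -0.11108541  0.19017435] [ 0.5954537  -0.11157127  0.18839364] [0.03795824 0.03891851 0.01597475] 0.19052166999448306
0.18 0.2 [293 162  18  18 256] [301.65234375 170.1953125 ] [0.59650412 0.03795999 0.19049695] [0.59650164 0.03829221 0.18851535] [0.03774584 0.03719778 0.01569146] 0.1907144473002459
0.145 0.17 [354 157  29  30 397] [366.95465995 172.73047859] [ 0.59258309 -0.10841737  0.15631788] [ 0.59601084 -0.11126498  0.15734599] [0.06557344 0.06437465 0.02331017] 0.15647323695189297
0.145 0.17 [288 158  29  30 403] [302.2133995  173.58808933] [0.59362358 0.03752553 0.15648449] [0.59685824 0.03792195 0.15746032] [0.06508992 0.06326294 0.02430665] 0.15653357792345435
0.06 0.085 [ 278  130  112   68 3306] [331.75952813 172.54174229] [ 0.60638555 -0.03337015  0.0700887 ] [ 0.62968602 -0.03819729  0.07238018] [0.16714943 0.2748481  0.02427419] 0.069923567169903
0.09 0.13 [353 173  15  15  31] [357.51612903 182.        ] [ 0.57800395 -0.0923725   0.10217722] [ 0.58259209 -0.09878226  0.10522074] [0.03322675 0.03397718 0.02681182] 0.10201397359491904
```

View pics/top0crop.png

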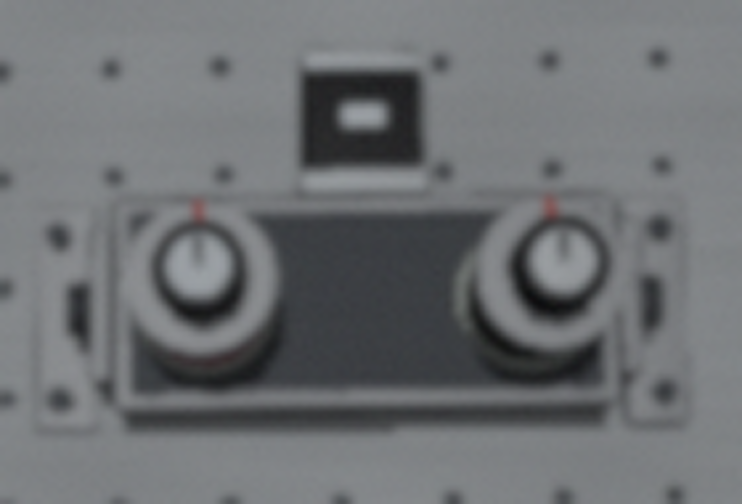

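View pics/scene0crop.png

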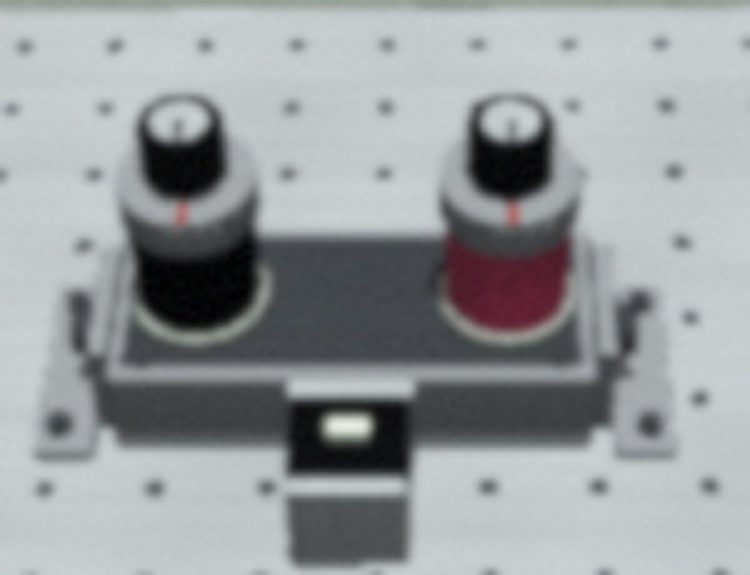

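```bash
python3 - <<'E'
from h import *
d=load("scene0.npz")
K=d["intrinsics"]
D=d["depth"];V,U=np.mgrid[0:400,0:640]
c=-d["R"].T@d["t"]
rays=(d["R"].T@np.linalg.inv(K)@np.stack([U.ravel(),V.ravel(),np.ones(U.size)])).T
P=(c+rays*D.reshape(-1,1)).reshape(400,640,3)
hsv=cv2.cvtColor(d["frame"],cv2.COLOR_BGR2HSV)
for lo,hi in((.18,.2),(.145,.155),(.15,.162)):
    m=((P[...,2]>lo)&(P[...,2]<hi)&(U>225)&(U<375)&(V>170)&(V<285)).astype(np.uint8)
    n,l,s,ce=cv2.connectedComponentsWithStats(m)
    for i in range(1,n):
        if s[i,4]>15:
            q=P[l==i];print(lo,hi,s[i],(q.min(0)+q.max(0))/2,q.max(0)-q.min(0),np.percentile(q[:,2],90))
m=(((hsv[...,0]>155)|(hsv[...,0]<5))&(hsv[...,1]>110)&(U>225)&(U<375)&(V>205)&(V<285))
q=P[m];print("pink",m.sum(),U[m].mean(),V[m].mean(),np.median(q,0))
# tilt/tool
from cell import arm
from scipy.spatial.transform import Rotation as Ro
o=arm.observe();print(Ro.from_rotvec(o["ee_rot"]).as_matrix())
t=load("top0.npz")
# bystander extents
K=t["intrinsics"];c=-t["R"].T@t["t"]
rays=(t["R"].T@np.linalg.inv(K)@np.stack([U.ravel(),V.ravel(),np.ones(U.size)])).T
P=(c+rays*t["depth"].reshape(-1,1)).reshape(400,640,3)
m=((P[...,2]>.03)&(V>90)&(V<300)&(U>120)&(U<490)).astype(np.uint8)
n,l,s,ce=cv2.connectedComponentsWithStats(m)
for i in range(1,n):
    if s[i,4]>30: print(s[i],P[l==i].min(0),P[l==i].max(0))
E
```

```text
0.18 0.2 [252 189  18  16 216] [ 0.59953298 -0.11174806  0.1879076 ] [0.03980117 0.03848637 0.01451057] 0.1936703122441379
0.18 0.2 [319 189  17  15 207] [0.60133326 0.03842158 0.18870452] [0.04001197 0.03632861 0.0161127 ] 0.19358411896555755
0.145 0.155 [249 207  28  13  86] [ 0.61676413 -0.11017057  0.15004004] [0.03206397 0.06206276 0.00985351] 0.1538527931792973
0.145 0.155 [313 208  28  11  82] [0.61935046 0.03776067 0.14999712] [0.02637241 0.06230735 0.00973281] 0.15409425612657404
0.15 0.162 [248 197  29  21 291] [ 0.60260005 -0.11119567  0.15582506] [0.06112572 0.06479629 0.01124468] 0.1594788723356131
0.15 0.162 [313 197  28  21 291] [0.60306181 0.03805766 0.15606807] [0.05865575 0.06290134 0.01185962] 0.159662181445678
pink 301 324.3156146179402 226.85049833887044 [0.62598468 0.03474255 0.10871145]
[[ 9.03153332e-01  4.29317475e-01 -7.51174122e-04]
 [ 4.29318105e-01 -9.03152516e-01  1.22350725e-03]
 [-1.53151754e-04 -1.42750730e-03 -9.99998969e-01]]
[ 277  130  113   70 4920] [ 0.46393338 -0.17577457  0.03015184] [0.71326074 0.10285517 1.12629437]
[143 162  38  29 758] [0.46393338 0.01928169 0.03033331] [0.63331679 0.40487967 1.12629437]
[ 138  213   53   38 1397] [0.43110825 0.01928169 0.03016468] [0.5113618  0.39561705 1.12629437]
```

Both views agree. The pink-side cap is at about (0.598, 0.038) with its top at z≈0.191, against 0.1915 nominal. cap_b is at (0.597, -0.111), 149.5 mm away, so the spacing is right. I'll approach in two calls with the jaws along the radial direction, which keeps joint 7 near mid-range.

Call:
jog_arm --increments '[{"slide": [15, -11, -5], "roll": -0.06, "gripper": 1}, {"slide": [45, -33, -15], "roll": -0.12, "gripper": 1}, {"slide": [75, -55, -25], "roll": -0.18, "gripper": 1}, {"slide": [105, -77, -35], "roll": -0.24, "gripper": 1}, {"slide": [135, -99, -45], "roll": -0.3, "gripper": 1}, {"slide": [165, -121, -50], "roll": -0.36, "gripper": 1}, {"slide": [195, -143, -50], "roll": -0.42, "gripper": 1}, {"slide": [225, -165, -50], "roll": -0.48, "gripper": 1}, {"slide": [255, -187, -50], "roll": -0.54, "gripper": 1}, {"slide": [280, -200, -50], "roll": -0.6, "gripper": 1}]'

```text
clock: 0.93
position: [0.436, -0.2601, 0.2768]
ee_rot: [-2.719, -1.573, -0.001]
force: [1.7, 0.6, -0.1]
width: 0.996
```

```bash
cat > st.py <<'E'
import sys,numpy as np
from cell import arm
from scipy.spatial.transform import Rotation as Ro
np.set_printoptions(precision=4,suppress=True)
o=arm.observe();R=Ro.from_rotvec(o["ee_rot"]).as_matrix()
print("t",o["clock"],"p",o["position"],"q",o["joints"],"F",o["force"],"T",o["ft_torque"],"w",o["width"])
print("xhead",np.degrees(np.arctan2(R[1,0],R[0,0])),"zax",R[:,2])
if len(sys.argv)>3:
    g=np.array([float(a) for a in sys.argv[1:4]]);print("slide mm",1000*R.T@(g-o["position"]))
E
python3 st.py 0.598 0.038 0.28
```

```text
t 0.9333 p [ 0.436  -0.2601  0.2768] q [ 0.6392  0.2205 -0.2502  1.7616  0.0582  1.1672 -0.1499] F [ 1.6763  0.6201 -0.1441] T [-0.0228 -0.072   0.0288] w 0.9961681829444288
xhead 60.10214054154902 zax [-0.0001  0.0008 -1.    ]
slide mm [339.1605  -8.1785  -3.0023]
```

Call:
jog_arm --increments '[{"slide": [34, -1, 0], "roll": -0.07, "gripper": 1}, {"slide": [72, -2, 0], "roll": -0.14, "gripper": 1}, {"slide": [110, -3, -1], "roll": -0.21, "gripper": 1}, {"slide": [148, -4, -1], "roll": -0.28, "gripper": 1}, {"slide": [186, -5, -2], "roll": -0.35, "gripper": 1}, {"slide": [224, -6, -2], "roll": -0.42, "gripper": 1}, {"slide": [262, -7, -3], "roll": -0.49, "gripper": 1}, {"slide": [300, -8, -3], "roll": -0.56, "gripper": 1}, {"slide": [330, -8, -3], "roll": -0.58, "gripper": 1}, {"slide": [339, -8, -3], "roll": -0.58, "gripper": 1}]'

```text
clock: 1.77
position: [0.5999, 0.0393, 0.2791]
ee_rot: [-2.152, -2.285, -0.003]
force: [0.3, 0.9, 0.0]
width: 1.003
```

```bash
python3 st.py 0.598 0.038 0.28; python3 - <<'E'
from cell import arm
import cv2,numpy as np
o=arm.observe()
d=arm.get_image("wrist");cv2.imwrite("pics/w1.png",d["frame"]);np.savez("w1.npz",p=o["position"],r=o["ee_rot"],**d)
print(d["hand_eye"])
E
```

```text
t 1.7667 p [0.5999 0.0393 0.2791] q [ 0.1807  0.4058 -0.4785  1.5253  0.189   1.2568 -0.2629] F [0.2604 0.8769 0.0032] T [ 0.0125 -0.0875 -0.0191] w 1.003240701114715
xhead 93.44474862031312 zax [-0.0004  0.0032 -1.    ]
slide mm [-1.1371 -1.9744 -0.8619]
[[-9.85723345e-04 -9.63769725e-01 -2.66733849e-01  7.12310649e-02]
 [ 9.99999491e-01 -1.00762536e-03 -5.47513069e-05 -1.12978658e-03]
 [-2.16000139e-04 -2.66733767e-01  9.63770227e-01 -1.57668211e-01]
 [ 0.00000000e+00  0.00000000e+00  0.00000000e+00  1.00000000e+00]]
```

View pics/w1.png

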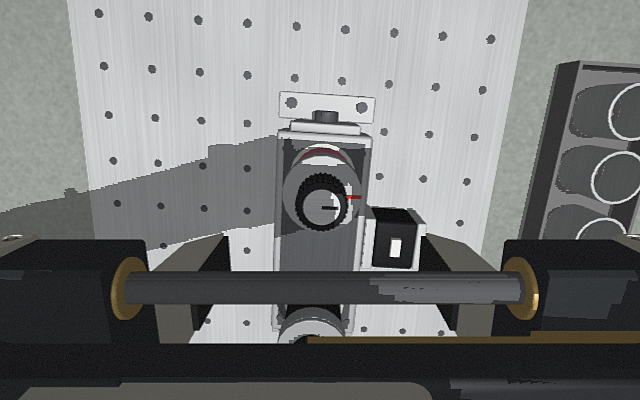

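The wrist view shows the target cap's knurled grip at about (322,205). There is pink under its flange at (325,153), and its red line points right, along +x, at (352,197). Cap_b is at the bottom (312,330). I'll take a third fix from this view.

```bash
python3 - <<'E'
from h import *
from scipy.spatial.transform import Rotation as Ro
d=load("w1.npz");R=Ro.from_rotvec(d["r"]).as_matrix();H=d["hand_eye"]
V,U=np.mgrid[0:400,0:640]
r=(np.linalg.inv(d["intrinsics"])@np.stack([U.ravel(),V.ravel(),np.ones(U.size)]))*d["depth"].ravel()
P=(R@(H[:3,:3]@r+H[:3,3:])+d["p"][:,None]).T.reshape(400,640,3)
hsv=cv2.cvtColor(d["frame"],cv2.COLOR_BGR2HSV)
roi=(U>270)&(U<375)&(V>130)&(V<270)&(d["depth"]>0)
for lo,hi in((.187,.196),(.154,.161)):
    m=roi&(P[...,2]>lo)&(P[...,2]<hi);q=P[m];pts=np.argwhere(m)[:,::-1].astype(np.float32)
    (cx,cy),rad=cv2.minEnclosingCircle(q[:,:2].astype(np.float32))
    print(lo,m.sum(),(q.min(0)+q.max(0))/2,q.max(0)-q.min(0),np.median(q[:,2]),"circ",cx,cy,rad)
red=roi&((hsv[...,0]<8)|(hsv[...,0]>172))&(hsv[...,1]>150)&(V>180)&(V<215)&(U>338)
q=P[red];print("red",red.sum(),q.mean(0))
E
```

```text
0.187 2107 [0.59688243 0.03605018 0.19043813] [0.03906714 0.03927789 0.00676077] 0.19136677665260654 circ 0.5969906449317932 0.03620539605617523 0.020097339525818825
0.154 2392 [0.5970248  0.0363326  0.15743632] [0.06501566 0.06545563 0.00679704] 0.15722702716687462 circ 0.596993088722229 0.03629646822810173 0.03306889906525612
red 49 [0.62238744 0.03702645 0.15942448]
```

Call:
jog_arm --increments '[{"slide": [-2, -2, 15], "roll": 0, "gripper": 1}, {"slide": [-2, -2, 30], "roll": 0, "gripper": 1}, {"slide": [-2, -2, 45], "roll": 0, "gripper": 1}, {"slide": [-2, -2, 60], "roll": 0, "gripper": 1}, {"slide": [-2, -2, 70], "roll": 0, "gripper": 1}, {"slide": [-2, -2, 75], "roll": 0, "gripper": 1}, {"slide": [-2, -2, 75], "roll": 0, "gripper": 1}, {"slide": [-2, -2, 75], "roll": 0, "gripper": 1}, {"slide": [-2, -2, 75], "roll": 0, "gripper": 1}, {"slide": [-2, -2, 75], "roll": 0, "gripper": 1}]'

```text
clock: 2.65
position: [0.5976, 0.0313, 0.2056]
ee_rot: [2.161, 2.279, 0.002]
force: [0.1, -0.2, 0.6]
width: 1.002
```

```bash
python3 st.py 0.597 0.0368 0.163
```

```text
t 2.65 p [0.5976 0.0313 0.2056] q [ 0.1834  0.4542 -0.4646  1.6398  0.2229  1.099  -0.2893] F [ 0.0972 -0.179   0.6012] T [ 0.0173 -0.0975  0.0115] w 1.0019262836103202
xhead 93.02444493424673 zax [ 0.0014  0.     -1.    ]
slide mm [ 5.5292 -0.3195 42.6152]
```

```bash
cat > wm.py <<'E'
import sys
from h import *
from cell import arm
from scipy.spatial.transform import Rotation as Ro
n=sys.argv[1]
o=arm.observe();d=arm.get_image("wrist");cv2.imwrite(f"pics/{n}.png",d["frame"])
R=Ro.from_rotvec(o["ee_rot"]).as_matrix();H=d["hand_eye"]
V,U=np.mgrid[0:400,0:640]
r=(np.linalg.inv(d["intrinsics"])@np.stack([U.ravel(),V.ravel(),np.ones(U.size)]))*d["depth"].ravel()
P=(R@(H[:3,:3]@r+H[:3,3:])+o["position"][:,None]).T.reshape(400,640,3)
hsv=cv2.cvtColor(d["frame"],cv2.COLOR_BGR2HSV)
near=(abs(P[...,0]-.597)<.04)&(abs(P[...,1]-.037)<.04)&(d["depth"]>0)
dz=float(sys.argv[2]) if len(sys.argv)>2 else 0
print("pos",o["position"])
for lo,hi in((.187,.196),(.154,.161)):
    m=near&(P[...,2]>lo+dz)&(P[...,2]<hi+dz);q=P[m]
    if len(q)<20: print("none");continue
    (cx,cy),rad=cv2.minEnclosingCircle(q[:,:2].astype(np.float32))
    print(lo,m.sum(),"mid",(q.min(0)+q.max(0))/2,q.max(0)-q.min(0),"z",np.median(q[:,2]),"circ",cx,cy,rad)
red=near&((hsv[...,0]<8)|(hsv[...,0]>172))&(hsv[...,1]>150)&(P[...,2]>.15+dz)
if red.sum()>3:
    q=P[red].mean(0);print("red",red.sum(),U[red].mean(),V[red].mean(),q,"angle",np.degrees(np.arctan2(q[1]-cy,q[0]-cx)))
E
python3 wm.py w2
```

```text
pos [0.59755112 0.03129332 0.20561579]
0.187 4040 mid [0.5967392  0.03611878 0.19052942] [0.03942889 0.04008866 0.0069444 ] z 0.19135093232478365 circ 0.5968594551086426 0.03610801696777344 0.020147141069173813
0.154 3915 mid [0.59704574 0.03833698 0.15749992] [0.06487271 0.06110666 0.00696147] z 0.1572188122560379 circ 0.5970555543899536 0.036283813416957855 0.03311111032962799
red 82 367.0731707317073 214.609756097561 [0.62219963 0.03729516 0.15965731] angle 2.303303458966656
```

View pics/w2.png

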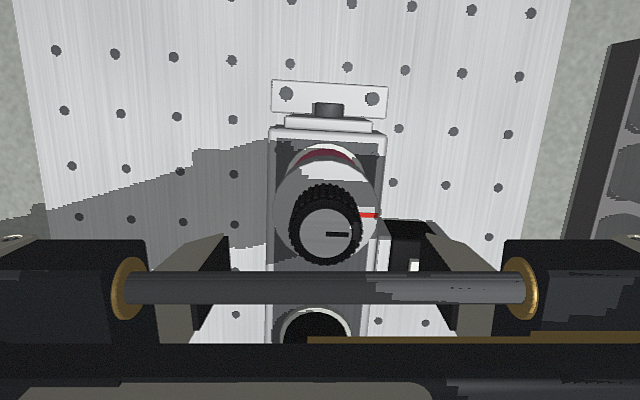

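The grip is at (325,228) px, giving (0.597, 0.036), which agrees with the other views. The red-line angle is about 2°. I'll descend to TCP z=0.163.

Call:
jog_arm --increments '[{"slide": [3, 0, 0], "roll": 0, "gripper": 1}, {"slide": [5.5, -0.5, 2], "roll": 0, "gripper": 1}, {"slide": [5.5, -0.5, 8], "roll": 0, "gripper": 1}, {"slide": [5.5, -0.5, 16], "roll": 0, "gripper": 1}, {"slide": [5.5, -0.5, 24], "roll": 0, "gripper": 1}, {"slide": [5.5, -0.5, 32], "roll": 0, "gripper": 1}, {"slide": [5.5, -0.5, 38], "roll": 0, "gripper": 1}, {"slide": [5.5, -0.5, 42], "roll": 0, "gripper": 1}, {"slide": [5.5, -0.5, 42], "roll": 0, "gripper": 1}, {"slide": [5.5, -0.5, 42], "roll": 0, "gripper": 1}]'

```text
clock: 3.53
position: [0.5962, 0.0367, 0.1625]
ee_rot: [-2.162, -2.279, 0.0]
force: [0.2, -0.1, 0.2]
width: 1.003
```

```bash
python3 st.py 0.597 0.0368 0.163
```

```text
t 3.5333 p [0.5962 0.0367 0.1625] q [ 0.1666  0.4942 -0.4553  1.6927  0.2483  1.0128 -0.3211] F [ 0.1889 -0.1499  0.2392] T [ 0.035  -0.1001 -0.0333] w 1.0031462417239414
xhead 93.0303223392106 zax [-0.0005 -0.     -1.    ]
slide mm [ 0.0545  0.7666 -0.5245]
```

Call:
jog_arm --increments '[{"slide": [0, 0.5, 0], "roll": 0, "gripper": 0.6}, {"slide": [0, 0.5, 0], "roll": 0, "gripper": 0.4}, {"slide": [0, 0.5, 0], "roll": 0, "gripper": 0.2}, {"slide": [0, 0.5, 0], "roll": 0, "gripper": 0}, {"slide": [0, 0.5, 0], "roll": 0, "gripper": 0}, {"slide": [0, 0.5, 0], "roll": 0, "gripper": 0}, {"slide": [0, 0.5, 0], "roll": 0, "gripper": 0}, {"slide": [0, 0.5, 0], "roll": 0, "gripper": 0}, {"slide": [0, 0.5, 0], "roll": 0, "gripper": 0}, {"slide": [0, 0.5, 0], "roll": 0, "gripper": 0}]' --newtons 30

```text
clock: 4.37
position: [0.5969, 0.0368, 0.1628]
ee_rot: [2.162, 2.279, 0.0]
force: [0.9, 0.2, 0.5]
width: 0.409
```

```bash
python3 st.py 0.597 0.0368 0.163
```

```text
t 4.3667 p [0.5969 0.0368 0.1628] q [ 0.1663  0.4945 -0.4552  1.6913  0.2485  1.0131 -0.3211] F [0.8799 0.2244 0.5188] T [ 0.0083 -0.1372 -0.0167] w 0.4093986813154325
xhead 93.03178383959917 zax [ 0.0002  0.     -1.    ]
slide mm [ 0.0175  0.0931 -0.2264]
```

The opening is 37.7 mm, which matches the 38 mm grip, so it is held. I'll try counter-clockwise first, which is negative roll.

Call:
jog_arm --increments '[{"slide": [0, 0, 0], "roll": -0.03, "gripper": 0}, {"slide": [0, 0, 0], "roll": -0.06, "gripper": 0}, {"slide": [0, 0, 0], "roll": -0.09, "gripper": 0}, {"slide": [0, 0, 0], "roll": -0.12, "gripper": 0}, {"slide": [0, 0, 0], "roll": -0.15, "gripper": 0}, {"slide": [0, 0, 0], "roll": -0.18, "gripper": 0}, {"slide": [0, 0, 0], "roll": -0.21, "gripper": 0}, {"slide": [0, 0, 0], "roll": -0.24, "gripper": 0}, {"slide": [0, 0, 0], "roll": -0.25, "gripper": 0}, {"slide": [0, 0, 0], "roll": -0.25, "gripper": 0}]'

```text
clock: 5.2
position: [0.598, 0.0347, 0.1629]
ee_rot: [1.863, 2.527, -0.0]
force: [4.2, -4.9, -1.6]
width: 0.41
```

```bash
python3 st.py 0.597 0.0368 0.163; python3 wm.py w3
```

```text
t 5.2 p [0.598  0.0347 0.1629] q [ 0.2074  0.506  -0.5135  1.6867  0.285   1.0222 -0.1017] F [ 4.1766 -4.8615 -1.6427] T [-0.9918 -1.0996 -0.815 ] w 0.4100706856588529
xhead 107.20701200869459 zax [ 0.0019 -0.0015 -1.    ]
slide mm [ 2.2938 -0.3747 -0.149 ]
pos [0.59803677 0.03471948 0.16285596]
0.187 4189 mid [0.59371992 0.03707634 0.19149266] [0.0596863  0.03930515 0.00896627] z 0.19128915628879606 circ 0.5937198996543884 0.04462988302111626 0.03135911002755165
0.154 4145 mid [0.59491277 0.04951837 0.15749652] [0.06280187 0.03983445 0.00697714] z 0.15718482884765 circ 0.5952151417732239 0.039566520601511 0.03275621309876442
```

View pics/w3.png

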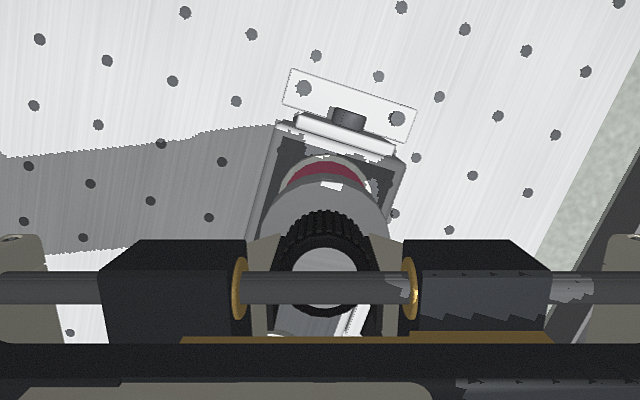

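Counter-clockwise stopped dead: wrist moment Tz is -0.8 N·m, against about 0 before, and the fingers slipped round the grip. The red line can't be seen here because a finger hides it. I'll go clockwise.

Call:
jog_arm --increments '[{"slide": [0, 0, 0], "roll": 0.05, "gripper": 0}, {"slide": [0, 0, 0], "roll": 0.12, "gripper": 0}, {"slide": [0, 0, 0], "roll": 0.2, "gripper": 0}, {"slide": [0, 0, 0], "roll": 0.28, "gripper": 0}, {"slide": [0, 0, 0], "roll": 0.36, "gripper": 0}, {"slide": [0, 0, 0], "roll": 0.44, "gripper": 0}, {"slide": [0, 0, 0], "roll": 0.5, "gripper": 0}, {"slide": [0, 0, 0], "roll": 0.5, "gripper": 0}, {"slide": [0, 0, 0], "roll": 0.5, "gripper": 0}, {"slide": [0, 0, 0], "roll": 0.5, "gripper": 0}]'

```text
clock: 6.08
position: [0.5969, 0.0358, 0.1628]
ee_rot: [2.427, 1.993, -0.001]
force: [-0.1, -3.9, 1.6]
width: 0.408
```

```bash
python3 st.py 0.597 0.0368 0.163; python3 - <<'E'
from cell import arm
import cv2
for n,(x0,y0,x1,y1) in (("top",(265,120,405,215)),("scene",(225,170,375,285))):
    f=arm.get_image(n)["frame"];cv2.imwrite(f"pics/{n}4.png",cv2.resize(f[y0:y1,x0:x1],None,fx=5,fy=5,interpolation=cv2.INTER_CUBIC))
E
```

```text
t 6.0833 p [0.5969 0.0358 0.1628] q [ 0.1263  0.4846 -0.3946  1.6949  0.215   1.0051 -0.5392] F [-0.1174 -3.9211  1.5965] T [-1.0591 -0.1202 -0.1215] w 0.4075364399868878
xhead 78.77901049900161 zax [ 0.0001 -0.0011 -1.    ]
slide mm [ 0.978  -0.0635 -0.2243]
```

View pics/scene4.png

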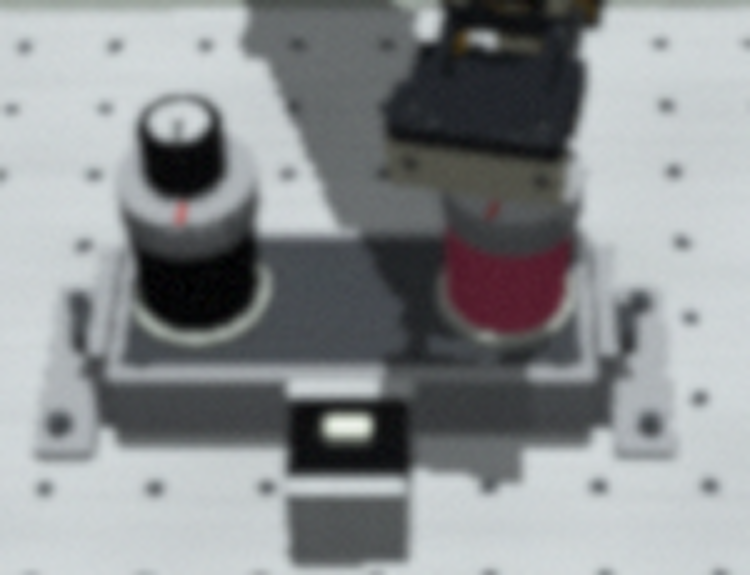

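The red line has moved left, from 513 to 492 px in the crop, so the cap is turning clockwise with little torque and this spindle is left-hand. I'll measure the cap angle.

```bash
cat > ang.py <<'E'
from h import *
from cell import arm
C=np.array([.597,.0368])
def meas(d,tag):
    f=d["frame"];hsv=cv2.cvtColor(f,cv2.COLOR_BGR2HSV)
    V,U=np.mgrid[0:400,0:640]
    # marks: both caps
    m=((hsv[...,0]<9)|(hsv[...,0]>172))&(hsv[...,1]>90)&(hsv[...,2]>60)&(U>240)&(U<350)&(V>195)&(V<224)
    n,l,s,ce=cv2.connectedComponentsWithStats(m.astype(np.uint8))
    for i in range(1,n):
        if s[i,4]>=2:
            p=plane(d,*ce[i],.1577)
            c=np.array([.6005,.0382]) if p[1]>-.04 else np.array([.6,-.1115])
            v=p[:2]-c;print(tag,s[i],ce[i],p,"r",np.hypot(*v),"ang",np.degrees(np.arctan2(v[1],v[0])))
meas(load("scene0.npz"),"start")
meas(arm.get_image("scene"),"now")
E
python3 ang.py
```

```text
now [317 219   3   2   3] [318.         219.33333333] [0.64552359 0.01765593 0.1577    ] r 0.04948921759048267 ang -24.527006064060387
now [336 219   2   2   2] [336.5 219.5] [0.6463494  0.05900349 0.1577    ] r 0.05034831429890369 ang 24.405467747378
```

```bash
cat > ang.py <<'E'
from h import *
from cell import arm
def meas(d,tag):
    f=d["frame"].astype(float)
    red=f[...,2]-np.maximum(f[...,0],f[...,1])
    V,U=np.mgrid[0:400,0:640]
    for nm,u0,u1,c in(("A",311,343,(.6005,.0382)),("B",247,279,(.600,-.1115))):
        w=np.where((U>=u0)&(U<u1)&(V>=203)&(V<216)&(red>15),red,0)
        if w.sum()==0: print(tag,nm,"none",red[203:216,u0:u1].max());continue
        u=(w*U).sum()/w.sum();v=(w*V).sum()/w.sum()
        p=plane(d,u,v,.1577);q=p[:2]-c
        print(tag,nm,(w>0).sum(),u,v,p[:2],"r",np.hypot(*q),"ang",np.degrees(np.arctan2(q[1],q[0])))
meas(load("scene0.npz"),"start")
meas(arm.get_image("scene"),"now")
E
python3 ang.py
```

```text
start A 14 327.0079522862823 212.1769383697813 [0.62348792 0.03840922] r 0.022988875985961815 ang 0.5214505306827247
start B 12 260.8406862745098 212.22794117647058 [ 0.62248501 -0.11204462] r 0.022491605891536554 ang -1.3875092949969177
now A 7 323.1458333333333 211.31944444444446 [0.62071156 0.02968655] r 0.021931398185157533 ang -22.84164717931944
now B 13 260.8082191780822 212.13470319634703 [ 0.62219019 -0.11214286] r 0.022199501579593866 ang -1.6594314175071996
```

Call:
jog_arm --increments '[{"slide": [0, 0, 0], "roll": 0.08, "gripper": 0}, {"slide": [0, 0, 0], "roll": 0.18, "gripper": 0}, {"slide": [0, 0, 0], "roll": 0.28, "gripper": 0}, {"slide": [0, 0, 0], "roll": 0.38, "gripper": 0}, {"slide": [0, 0, 0], "roll": 0.48, "gripper": 0}, {"slide": [0, 0, 0], "roll": 0.58, "gripper": 0}, {"slide": [0, 0, 0], "roll": 0.66, "gripper": 0}, {"slide": [0, 0, 0], "roll": 0.72, "gripper": 0}, {"slide": [0, 0, 0], "roll": 0.72, "gripper": 0}, {"slide": [0, 0, 0], "roll": 0.72, "gripper": 0}]'

```text
clock: 7.12
position: [0.5967, 0.0364, 0.1627]
ee_rot: [2.974, 1.012, -0.001]
force: [-0.9, -3.1, 1.8]
width: 0.407
```

```bash
python3 st.py 0.597 0.0368 0.163; python3 ang.py; python3 - <<'E'
from cell import arm
import cv2
f=arm.get_image("scene")["frame"];cv2.imwrite("pics/scene5.png",cv2.resize(f[170:285,225:375],None,fx=5,fy=5,interpolation=cv2.INTER_CUBIC))
f=arm.get_image("wrist")["frame"];cv2.imwrite("pics/w5.png",f)
E
```

```text
t 7.1167 p [0.5967 0.0364 0.1627] q [ 0.007   0.4631 -0.223   1.7059  0.1193  0.9861 -1.174 ] F [-0.9042 -3.1075  1.782 ] T [-1.1376  0.1744 -0.0883] w 0.4068057777772732
xhead 37.5896221160145 zax [-0.0002 -0.0005 -1.    ]
slide mm [ 0.4996 -0.0893 -0.2759]
start A 14 327.0079522862823 212.1769383697813 [0.62348792 0.03840922] r 0.022988875985961815 ang 0.5214505306827247
start B 12 260.8406862745098 212.22794117647058 [ 0.62248501 -0.11204462] r 0.022491605891536554 ang -1.3875092949969177
now A 4 316.04938271604937 208.45679012345678 [0.6114649 0.0136051] r 0.026928386744390905 ang -65.97173438468745
now B 12 260.8452380952381 212.2047619047619 [ 0.62241195 -0.11204032] r 0.022418464293904598 ang -1.3810590977790982
```

View pics/scene5.png

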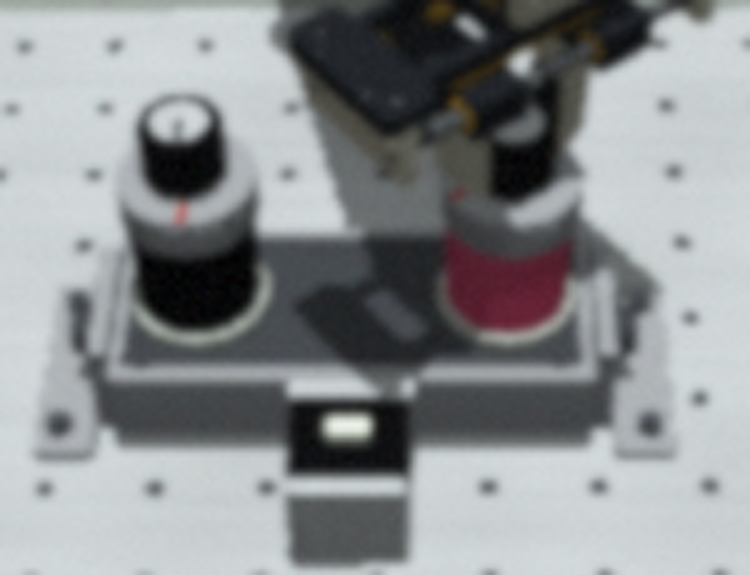

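View pics/w5.png

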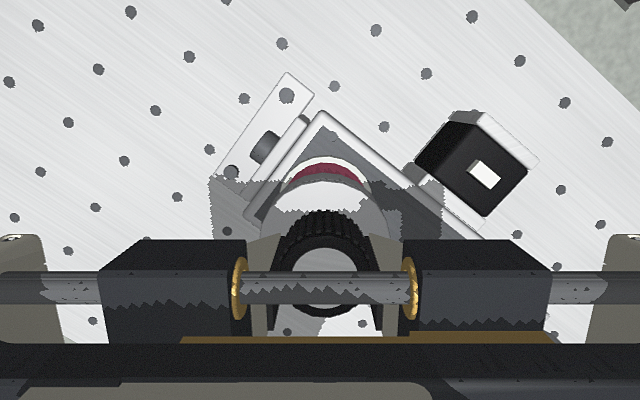

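The red mark is now at crop (457,195), about -64°. Torque is near zero and cap_b hasn't changed. That is inside the 55–72° window, so I'll lift gently and watch the force.

Call:
jog_arm --increments '[{"slide": [0, 0, 0], "roll": 0, "gripper": 0}, {"slide": [0, 0, -1], "roll": 0, "gripper": 0}, {"slide": [0, 0, -2], "roll": 0, "gripper": 0}, {"slide": [0, 0, -3], "roll": 0, "gripper": 0}, {"slide": [0, 0, -4], "roll": 0, "gripper": 0}, {"slide": [0, 0, -5], "roll": 0, "gripper": 0}, {"slide": [0, 0, -6], "roll": 0, "gripper": 0}, {"slide": [0, 0, -7], "roll": 0, "gripper": 0}, {"slide": [0, 0, -8], "roll": 0, "gripper": 0}, {"slide": [0, 0, -8], "roll": 0, "gripper": 0}]' --newtons 35

```text
clock: 8.1
position: [0.5966, 0.0366, 0.1708]
ee_rot: [2.975, 1.009, -0.001]
force: [-1.3, -4.9, -3.5]
width: 0.406
```

```bash
python3 st.py 0.597 0.0368 0.163; python3 - <<'E'
from cell import arm
import cv2
f=arm.get_image("scene")["frame"];cv2.imwrite("pics/scene6.png",cv2.resize(f[170:285,225:375],None,fx=5,fy=5,interpolation=cv2.INTER_CUBIC))
E
```

```text
t 8.1 p [0.5966 0.0366 0.1708] q [ 0.0074  0.455  -0.2236  1.6968  0.116   1.003  -1.1738] F [-1.3211 -4.9382 -3.4901] T [-1.2253  0.3607 -0.0507] w 0.4064821574039557
xhead 37.45498872302566 zax [-0.0003 -0.0002 -1.    ]
slide mm [0.3951 0.1066 7.8463]
```

View pics/scene6.png

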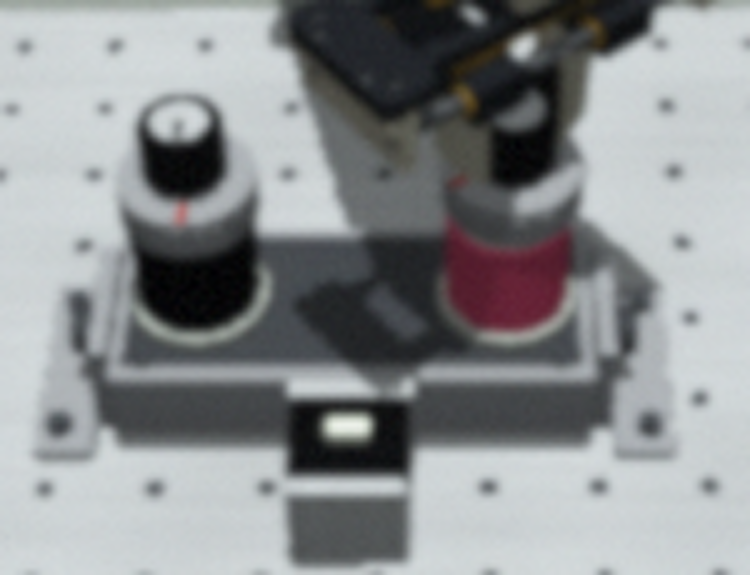

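The cap rises freely: the skirt has lifted and the pink sleeve has stayed down. There is a slight side load, so I'll ease about 0.7 mm toward -y while lifting on.

Call:
jog_arm --increments '[{"slide": [-0.5, 0.6, 0], "roll": 0, "gripper": 0}, {"slide": [-0.5, 0.6, -3], "roll": 0, "gripper": 0}, {"slide": [-0.5, 0.6, -6], "roll": 0, "gripper": 0}, {"slide": [-0.5, 0.6, -9], "roll": 0, "gripper": 0}, {"slide": [-0.5, 0.6, -13], "roll": 0, "gripper": 0}, {"slide": [-0.5, 0.6, -18], "roll": 0, "gripper": 0}, {"slide": [-0.5, 0.6, -24], "roll": 0, "gripper": 0}, {"slide": [-0.5, 0.6, -30], "roll": 0, "gripper": 0}, {"slide": [-0.5, 0.6, -36], "roll": 0, "gripper": 0}, {"slide": [-0.5, 0.6, -42], "roll": 0, "gripper": 0}]'

```text
clock: 8.98
position: [0.5969, 0.0361, 0.2136]
ee_rot: [2.975, 1.009, 0.001]
force: [-0.6, 0.4, -1.8]
width: 0.403
```

Call:
jog_arm --increments '[{"slide": [0, 0, -5], "roll": 0, "gripper": 0}, {"slide": [0, 0, -11], "roll": 0, "gripper": 0}, {"slide": [0, 0, -18], "roll": 0, "gripper": 0}, {"slide": [0, 0, -25], "roll": 0, "gripper": 0}, {"slide": [0, 0, -30], "roll": 0, "gripper": 0}, {"slide": [0, 0, -33], "roll": 0, "gripper": 0}, {"slide": [0, 0, -34], "roll": 0, "gripper": 0}, {"slide": [0, 0, -34], "roll": 0, "gripper": 0}, {"slide": [0, 0, -34], "roll": 0, "gripper": 0}, {"slide": [0, 0, -34], "roll": 0, "gripper": 0}]'

```text
clock: 9.82
position: [0.5965, 0.0359, 0.2463]
ee_rot: [-2.975, -1.009, 0.001]
force: [-0.5, 0.3, -1.1]
width: 0.408
```

```bash
python3 st.py; python3 ang.py|tail -1; python3 - <<'E'
from cell import arm
from h import *
d=arm.get_image("scene");np.savez("s7.npz",**d);f=d["frame"];cv2.imwrite("pics/scene7.png",cv2.resize(f[150:285,225:375],None,fx=4.4,fy=4.4,interpolation=cv2.INTER_CUBIC))
s0=load("scene0.npz")
def pink(d):
    f=d["frame"].astype(float);V,U=np.mgrid[0:400,0:640]
    m=(f[...,2]-f[...,1]>40)&(U>305)&(U<350)&(V>218)&(V<245)
    return m.sum(),U[m].mean(),V[m].mean(),V[m].max()
print(pink(s0),pink(d))
E
```

```text
t 9.8167 p [0.5965 0.0359 0.2463] q [ 0.0127  0.3903 -0.2275  1.5989  0.0936  1.1638 -1.1526] F [-0.5479  0.3097 -1.1207] T [-0.0245 -0.0177 -0.017 ] w 0.40768777892236296
xhead 37.45395857025119 zax [-0.0007 -0.0001 -1.    ]
now B 12 260.83653846153845 212.21394230769232 [ 0.62244077 -0.11205771] r 0.022447696710093865 ang -1.4236575146419415
(np.int64(286), np.float64(325.7762237762238), np.float64(227.23426573426573), np.int64(235)) (np.int64(338), np.float64(325.9733727810651), np.float64(226.11242603550295), np.int64(235))
```

View pics/scene7.png

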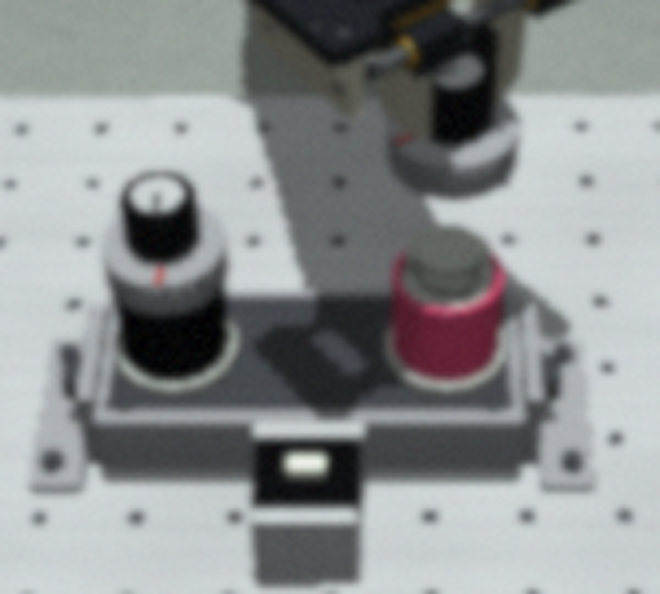

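The cap is held upright at crop (455,160), clear of the nose and about 83 mm up. The pink sleeve and cap_b are in place, so I'll hand in.

```bash
python3 -c "
from cell import arm
o=arm.observe();print(o['dq'],o['force']);print(arm.sign_off())"
```

```text
[ 0.00081168 -0.00104965 -0.0014465  -0.00226805  0.00035947 -0.00088697
  0.00072518] [-0.79984853 -0.33836548 -1.9427098 ]
the job is handed in; nothing more can be done
None
```

The cap over the pink sleeve (cap_a, at the rotary's +y end) is off, and the arm is holding it upright about 83 mm above its seat, touching nothing else. I handed the job in at about 10 s; no verdict is reported.

- **Thread:** Counter-clockwise came up against a stop, with about 0.8 N·m at the wrist and the fingers slipping round the grip. The cap then turned lightly clockwise to about 64° and lifted off freely, so that spindle is left-hand.
- **Last checks:** The arm was still, the grip opening was 37.5 mm on the 38 mm grip, and the force on the tool was about the cap's own weight. In the scene camera the other cap's mark and the foot of the pink sleeve had not moved.
- **Not rechecked:** I did not measure the tumbler, bottle, caliper, wrench or black sleeve again at the end. The arm went nowhere near the bench items.
- **Disagreements:** The views differed by up to about 4 mm on the cap's position. That left a side load of about 5 N early in the lift, which I eased off with a shift of about 0.8 mm.

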